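# Lay the tall carton down and run it up to the backstop

## Robot

A 6-joint arm with a two-finger parallel gripper is mounted at the origin on the work surface. World frame = base frame: x ahead of the robot, y to its left, z up, the work surface at z = 0. Lengths are in m, angles in rad, forces in N, time in s.
With the tool pointing down it reaches from about 0.35 to 0.725 m from the base axis. Payload 6 kg.
Tool frame: the origin (TCP) lies at the very end of the fingers, on their centre line; the grasp point (between the pads) lies 19 mm behind it; x points along the fingers, z is the direction in which the jaws open and shut, and the axes are right-handed (so a half turn about x gives the same grasp; the last joint's range is limited). The gripper opens to 85 mm and grips with 20 to 120 N. Pads are 22 mm wide; open, the fingers measure 114 mm over their backs; the gripper's body (76 mm by 85 mm) begins 54 mm behind the grasp point. The pads swing forward as they close: fully open they stand 13 mm farther back than shut.
Start: joints at [-0.896, 0.04, 0.085, 0, -1.615, -0.334], TCP at [0.201, -0.565, 0.231] pointing down, gripper open.
Joint ranges: [-2.56, 2.56], [-1.29, 2.01], [-1.08, 1.49], [-3.29, 1.98], [-2.81, -0.18], [-2.99, 2.99]. Speed limits (rad/s): [2.57, 2.57, 3.01, 3.14, 3.14, 3.14].

## Interface

Orientations are given as a 3x3 rotation matrix whose columns are the frame's x, y, z axes.
In Python, from rig import env gives the robot as it stands. Calls block until the motion is done:
- env.reach(position, orientation): joint-space move of the TCP to a pose.
- env.move_straight(position, ori=None, speed=0.15): straight line of the TCP; ori=None keeps the orientation; speed is the mean speed in m/s.
- env.movej(angles): joint-space move.
- env.move_gripper(opening): finger opening in m; the grip force is fixed at half the most; returns when the fingers have stopped.
- env.pause(seconds).
- env.ik(position, orientation): joint angles nearest the present ones, or None.
- env.camera(name): name is "scene" or "top"; returns a dict with "pixels" (400x640x3 uint8, blue, green, red), "fx", "fy", "cx", "cy" (pixels), "T" (4x4, takes a point from camera to world coordinates). Camera axes: x right, y down, z forward; pixel columns grow to the right and rows downward; lengths in m; the calibration is good to about 2 mm. A picture is of the moment at which its call begins. There is no depth.
A pose or a line that the arm cannot do raises env.PlanningError and nothing moves.
- env.finish_job(): hands the job in, once; it reports no verdict.
Trained networks look in a picture, given as the dict that the camera call returned (one of the last four; its "shot" number tells which), for a name from the list of things; names that differ only in an ending like _2 or _b are one class to them, and where a whole thing is asked for, a point or a joint stands for the part that bears it (a point fixed in the world has none). Each returns a list of dicts, best first, with "score" (0 to 1); they miss things now and then, are a little off and sometimes report something else, mostly with a low value. They report only what shows in the picture. A call takes as long as a camera call. They do not tell look-alikes from the thing itself.
- env.masks_of(picture, label): "region" (400x640 bool, what is visible of it) and "extent" ([centre column, centre row, width, height] in pixels, round what is visible of it).
Readings, each from a call of its own:
- env.get_clock(): time.
- env.get_joint_pos(): joint angles.
- env.get_qd(): joint speeds.
- env.get_effort(): joint torques, N m.
- env.get_eef_pos(): TCP position.
- env.get_tool_rot(): TCP orientation.
- env.get_ft_force(): force on the tool from outside, world axes, zero at the start.
- env.get_moment(): the same for the moment, N m.
- env.get_width(): finger opening in m.
Only numpy, scipy, OpenCV 4.12 (cv2) and the standard library are available. Lean on these libraries where they do the work, as an engineer would, in place of code of your own. Each camera call takes 0.05 s, during which the arm holds its last target. There are 200 camera calls.

## Task

Push the tallest of the three cartons over, away from the robot, so that it falls flat on its broad side with its taped top end towards the aluminium backstop, and let it come to rest. Then push its near end along the bench until the top end sits square and flush against the backstop. Only push with closed or open fingers: do not grip, lift or carry the carton, and leave the other two cartons and everything else on the bench standing where they are.

Things in the scene. Friction and masses are not known exactly. Their poses are not given: they have to be found in the camera images.
- tall_carton: Tallest of three cardboard cartons standing in a row, in any place; 60 mm deep (x) x 120 wide (y) x 160 tall (z), 0.25-0.5 kg, loose, tape strip over its top end. Origin: centre of the end it stands on. x points away from the robot, within 0.12 rad of the backstop's x; z points up at first, to the backstop once pushed over. Its top end then lands about 35-55 mm short of the backstop.
- tall_mid (a point): Centre of the tall carton, 80 mm from either end; 80 mm above the bench while it stands, 30 mm once it lies flat.
- tall_top (a point): Centre of the tall carton's taped top end face, 160 mm from the origin along its z; 160 mm above the bench while it stands, 30 mm once it lies flat. Lying askew and pushed at one point, the carton can jam against the backstop; two spread fingers on its near end square it up.
- backstop: Fixed aluminium angle rail on the bench beyond the cartons, 620 mm long (its y), 40 mm high. Origin: at bench level in the middle of its near face, the face that looks to the robot and the cartons; its x axis is the face's normal, pointing away from the robot, so the near face is the plane x = 0.
- middle_carton: Bystander: cardboard carton of middle height, 70 mm deep x 90 mm wide x 115 mm tall, standing in the same row about 180 mm from its neighbour, centre to centre. Origin: centre of its underside.
- low_carton: Bystander: the lowest cardboard carton, 85 mm deep x 95 mm wide x 80 mm tall, standing in the same row. Origin: centre of its underside.
- tape_roll: Bystander: roll of paper tape lying flat on the robot's right, 90 mm outside diameter, 48 mm high. Origin: centre of its underside.
- mug: Bystander: white mug, 80 mm across without the handle, 90 mm high, on the robot's right. Origin: centre of its underside.
- spray: Bystander: white bottle, 56 mm across, 150 mm high, on the robot's right. Origin: centre of its underside.
- paper_roll: Bystander: roll of brown paper standing on end, 80 mm across, 130 mm high, on the robot's left. Origin: centre of its underside.
- stapler: Bystander: black stapler, 140 x 30 mm, 56 mm high, on the robot's left. Origin: centre of its underside.
There are look-alikes about, which are no part of the job. What is shaped like the tall_carton but purple is not meant.

How it is judged:
On the way, in this order (a step that is already met when the one before it is completed fails the run):
1. the tall carton lies flat on its broad side, top end towards the backstop, at rest, short of the backstop (angle between tall_carton's own z axis and vertical between 1.5 and 1.64 rad and height (world z) of each of tall_top, tall_mid below 0.036 m and linear speed of tall_carton below 0.02 m/s and angle between the z axis of tall_carton and the x axis of backstop, either way round below 0.7 rad and x of tall_top in the frame of backstop above -0.15 m), for 0.2 s.
2. lying flat, its top end is square and flush against the backstop (all of step 1 and x of tall_top in the frame of backstop above -0.006 m and angle between the z axis of tall_carton and the x axis of backstop, either way round below 0.07 rad), for 0.2 s.
At the end, for the whole second after the job is handed in: The tall carton lies flat on its broad side at rest, its top end within 6 mm of the backstop's near face and square to it within 4 degrees; the other two cartons stand upright (all of step 2 and angle between each of middle_carton, low_carton's own z axis and vertical below 0.1 rad and angular speed of tall_carton below 0.1 rad/s); the robot touches nothing.
It fails at once if the tall carton is lifted (centre above 98 mm, or above 55 mm once it lies) (height (world z) of tall_mid above 0.098 m or (angle between tall_carton's own z axis and vertical above 1.42 rad and height (world z) of tall_mid above 0.055 m)).
It fails at once if another carton is shifted by more than 20 mm or tipped (distance of any of middle_carton, low_carton from where it was at the start of the episode above 0.02 m or angle between any of middle_carton, low_carton's own z axis and vertical above 0.35 rad).
It fails at once if another thing on the bench is shifted by more than 25 mm or knocked over (distance of any of tape_roll, mug, spray, paper_roll, stapler from where it was at the start of the episode above 0.025 m or angle between any of tape_roll, mug, spray, paper_roll, stapler's own z axis and vertical above 0.5 rad).
It also fails if it takes over 42 s, if anything falls off the work surface, if the arm or the gripper's body presses on something with over 40 N, if the wrist force passes 120 N, or if a joint passes its speed limit or range.

## Working session

There is one attempt and no reset: what is moved stays moved. The work goes in short steps, each a Python script; the robot and the scene stay as the last script left them, time stands still between calls to the robot, and variables do not carry over. Pictures are saved under pics/ and viewed, about 8 in all and at most 12, crops included, and the job is handed in when it is done.

```bash
ls; mkdir -p pics
python3 - <<'E'
from rig import env
import cv2,numpy as np
for n in("scene","top"):
    p=env.camera(n); cv2.imwrite(f"pics/{n}0.png",p["pixels"])
    print(n,p["fx"],p["fy"],p["cx"],p["cy"]);print(p["T"].round(4) if hasattr(p["T"],'round') else p["T"])
    for l in("tall_carton","middle_carton","low_carton","backstop"):
        print(l,[(round(m["score"],2),np.round(m["extent"],1).tolist()) for m in env.masks_of(p,l)])
print(env.get_clock())
E
```

```text
pics
scene 390.459147880544 390.459147880544 322.3257618699307 199.37990219640199
[[-0.0339  0.7777 -0.6277  1.3274]
 [ 0.9993  0.0352 -0.0103  0.0358]
 [ 0.0141 -0.6277 -0.7784  1.0984]
 [ 0.      0.      0.      1.    ]]
tall_carton [(0.9, [275.3, 186.8, 40.6, 50.5]), (0.82, [216.9, 202.3, 51.6, 55.3]), (0.61, [257.2, 152.0, 22.0, 54.8])]
middle_carton [(0.66, [384.7, 207.3, 34.4, 42.8])]
low_carton [(0.71, [331.3, 203.8, 28.6, 42.7]), (0.4, [276.3, 186.5, 38.6, 47.0])]
backstop [(0.58, [316.9, 272.8, 198.6, 55.9]), (0.27, [469.5, 234.4, 39.0, 45.9])]
top 418.216687095778 418.216687095778 318.44006900818783 202.42290019070978
[[-0.0268 -0.9848  0.1717  0.3037]
 [-0.9996  0.025  -0.0126  0.0066]
 [ 0.0081 -0.172  -0.9851  1.4321]
 [ 0.      0.      0.      1.    ]]
tall_carton [(0.92, [363.6, 226.1, 40.1, 25.2]), (0.83, [389.5, 275.6, 33.3, 44.1]), (0.62, [416.0, 201.6, 49.3, 44.8])]
middle_carton [(0.96, [246.2, 212.4, 31.8, 25.9])]
low_carton [(0.56, [300.6, 219.9, 28.5, 36.9])]
backstop [(0.75, [312.0, 151.5, 177.4, 36.4])]
0.5
```

View pics/scene0.png

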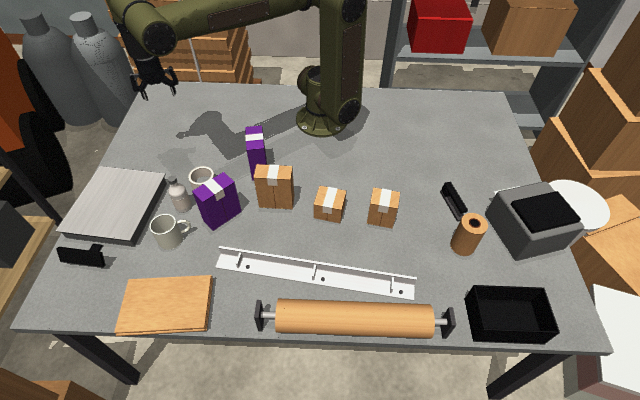

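View pics/top0.png

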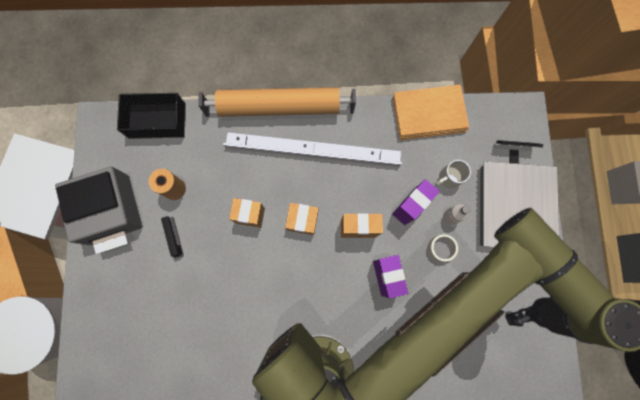

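Scene view: brown tall carton at (275,187), low at (330,204), middle at (384,207), purple look-alikes at (217,202) and (256,152). In the top view the tall carton is at (363,226), the purple ones are at (392,276) and (416,202), and the rail runs from (225,140) to (400,157). Next I fit the poses.

```bash
cat > h.py <<'E'
from rig import env
import cv2,numpy as np
from scipy.optimize import minimize
def proj(p,P):
    T=np.linalg.inv(np.array(p["T"])); c=np.atleast_2d(P)@T[:3,:3].T+T[:3,3]
    return np.c_[p["fx"]*c[:,0]/c[:,2]+p["cx"],p["fy"]*c[:,1]/c[:,2]+p["cy"]]
def unproj(p,uv,z):
    T=np.array(p["T"]);uv=np.atleast_2d(uv)
    d=np.c_[(uv[:,0]-p["cx"])/p["fx"],(uv[:,1]-p["cy"])/p["fy"],np.ones(len(uv))]@T[:3,:3].T
    return T[:3,3]+d*((z-T[2,3])/d[:,2])[:,None]
def box(x,y,a,dx,dy,h):
    c,s=np.cos(a),np.sin(a)
    return np.array([[x+c*i*dx/2-s*j*dy/2,y+s*i*dx/2+c*j*dy/2,k*h] for i in(-1,1) for j in(-1,1) for k in(0,1)])
def fit(views,x0,dims,r=30):
    """views: [(pic,mask)]; maximise IoU of projected box against masks (4x supersampled)"""
    S=4; M=[cv2.resize(m.astype(np.uint8),None,fx=S,fy=S,interpolation=cv2.INTER_NEAREST) for _,m in views]
    def cost(q):
        t=0
        for (p,_),m in zip(views,M):
            h=cv2.convexHull(((proj(p,box(*q,*dims))+.5)*S*16).astype(np.int32))
            im=np.zeros_like(m); cv2.fillConvexPoly(im,h,1,shift=4)
            t+=1-(im&m).sum()/(im|m).sum()
        return t
    best=min((minimize(cost,[x0[0],x0[1],a],method="Nelder-Mead",options=dict(initial_simplex=[[x0[0],x0[1],a],[x0[0]+.015,x0[1],a],[x0[0],x0[1]+.015,a],[x0[0],x0[1],a+.08]],xatol=1e-4,fatol=1e-4)) for a in(x0[2]-.1,x0[2]+.1)),key=lambda r:r.fun)
    return best.x,best.fun
def get(p,l,uv):
    ms=env.masks_of(p,l); 
    ms=[m for m in ms if np.hypot(m["extent"][0]-uv[0],m["extent"][1]-uv[1])<12]
    return ms[0]["region"] if ms else None
E
python3 - <<'E'
from h import *
s=env.camera("scene");t=env.camera("top")
for l,us,ut,d in(("tall_carton",(275,187),(363,226),(.06,.12,.16)),("middle_carton",(384.7,207),(246,212),(.07,.09,.115)),("low_carton",(331,204),(300.6,220),(.085,.095,.08))):
    ms,mt=get(s,l,us),get(t,l,ut)
    x0=unproj(t,ut,d[2]*.7)[0]
    for nm,v in(("both",[(s,ms),(t,mt)]),("s",[(s,ms)]),("t",[(t,mt)])):
        if any(m is None for _,m in v): print(l,nm,"miss");continue
        q,f=fit(v,[x0[0],x0[1],0],d); print(l,nm,q.round(4),round(f,3))
for p,z,nm,xs,row in((t,0,"top bottom edge",range(235,392,3),None),(s,.04,"scene top edge",range(225,410,3),None)):
    g=p["pixels"].min(axis=2).astype(float)
    pts=[]
    for u in xs:
        if nm[0]=="t": v0=141+(u-225)*17/175; r=np.arange(int(v0)+2,int(v0)+16)
        else: v0=250+(u-220)*27/195; r=np.arange(int(v0)-10,int(v0)+3)
        gr=np.diff(g[r,u]); k=np.argmin(gr) if nm[0]=="t" else np.argmax(gr)
        pts.append((u,r[k]+.5))
    pts=np.array(pts,float); 
    l=cv2.fitLine(pts.astype(np.float32),cv2.DIST_HUBER,0,.01,.01).ravel()
    res=(pts-l[2:])@[-l[1],l[0]]
    w=unproj(p,np.array([l[2:]-80*l[:2],l[2:]+80*l[:2]]),z); d=w[1]-w[0]
    d=d if d[1]>0 else -d
    a=np.arctan2(-d[0],d[1]); n=np.array([np.cos(a),np.sin(a)])
    print(nm,"normal angle",a.round(4),"offset",(n@w[0,:2]).round(4),"res",np.abs(res).mean().round(2))
T=cv2.resize(t["pixels"][110:300,215:455],None,fx=3.3,fy=3.1,interpolation=cv2.INTER_CUBIC); cv2.imwrite("pics/crop1.png",T)
E
```

```text
tall_carton both [ 0.4577 -0.1438 -0.025 ] 0.066
tall_carton s [ 0.459  -0.1442  0.0113] 0.039
tall_carton t [ 0.4577 -0.143  -0.0278] 0.024
middle_carton both [ 0.5145  0.2264 -0.2034] 0.083
middle_carton s [ 0.5159  0.2255 -0.1902] 0.036
middle_carton t [ 0.5143  0.227  -0.1986] 0.038
low_carton both [ 0.4927  0.0462 -0.193 ] 0.105
low_carton s [ 0.4931  0.0475 -0.1764] 0.052
low_carton t [ 0.4924  0.0461 -0.1928] 0.05
top bottom edge normal angle -0.1365 offset 0.7196 res 0.25
scene top edge normal angle -0.137 offset 0.7106 res 0.35
```

View pics/crop1.png

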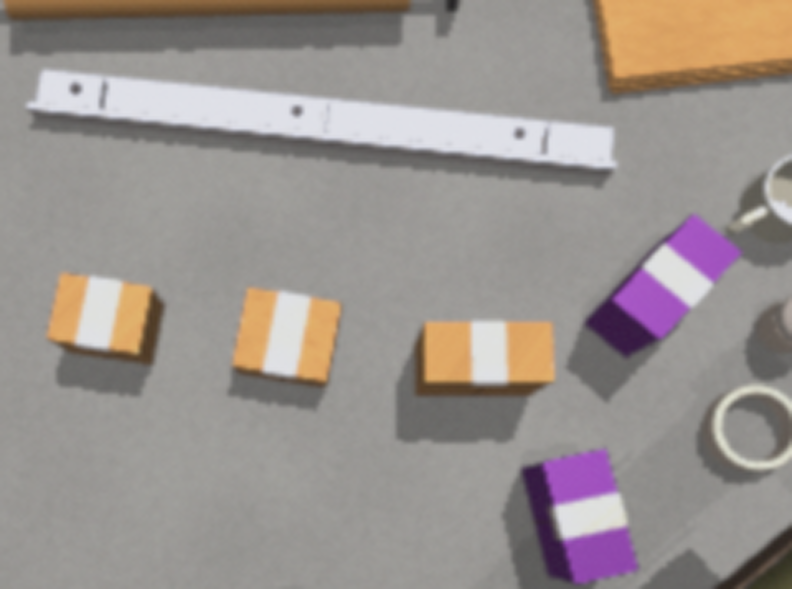

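The crop shows the tall carton upright at crop (488,352), nearly square to the world axes. The rail is yawed about -0.137 with its near-face edge at roughly 0.709, which fits the stated 35–55 mm gap (47 mm predicted). Before I move, I'll check clearance to the purple ones and reachability.

```bash
cat >> h.py <<'E'
def R(a,sgn=1):
    x=np.array([0,0,-1.]);z=sgn*np.array([-np.sin(a),np.cos(a),0]);return np.c_[x,np.cross(z,x),z]
E
python3 - <<'E'
from h import *
s=env.camera("scene");t=env.camera("top")
for us,ut in(((257,152),(389.5,275.6)),((217,202),(416,201.6))):
    ms,mt=get(s,"tall_carton",us),get(t,"tall_carton",ut)
    v=[(p,m) for p,m in((s,ms),(t,mt)) if m is not None]
    x0=unproj(t,ut,.11)[0]
    r=min((fit(v,[x0[0],x0[1],a],(.06,.12,.16)) for a in(-1.2,-.6,0,.6,1.2)),key=lambda r:r[1])
    print(r[0].round(3),round(r[1],3)); print(box(*r[0],.06,.12,.16)[::2,:2].round(3).tolist())
q=np.array(env.get_joint_pos())
for P in((.201,-.565,.33),(.36,-.142,.30),(.40,-.142,.145),(.46,-.142,.145),(.46,-.142,.012),(.53,-.16,.012)):
    for g in(1,-1):
        for a in(-.02,-.137):
            k=env.ik(P,R(a,g)); print(P,g,a,None if k is None else np.round(k,2))
E
```

```text
[ 0.296 -0.229  1.764] 0.275
[[0.361, -0.247], [0.243, -0.27], [0.349, -0.188], [0.231, -0.211]]
[ 0.531 -0.324  0.793] 0.101
[[0.552, -0.387], [0.467, -0.303], [0.595, -0.345], [0.509, -0.261]]
(0.201, -0.565, 0.33) 1 -0.02 [-0.9   0.07  0.3   0.   -1.8  -0.7 ]
(0.201, -0.565, 0.33) 1 -0.137 [-0.9   0.07  0.3   0.   -1.8  -0.81]
(0.201, -0.565, 0.33) -1 -0.02 [-0.9   0.07  0.3   0.   -1.8   2.45]
(0.201, -0.565, 0.33) -1 -0.137 [-0.9   0.07  0.3   0.   -1.8   2.33]
(0.36, -0.142, 0.3) 1 -0.02 [ 0.16 -0.52 -0.25  0.   -1.84 -1.75]
(0.36, -0.142, 0.3) 1 -0.137 [ 0.16 -0.52 -0.25  0.   -1.84 -1.86]
(0.36, -0.142, 0.3) -1 -0.02 [ 0.16 -0.52 -0.25  0.   -1.84  1.39]
(0.36, -0.142, 0.3) -1 -0.137 [ 0.16 -0.52 -0.25  0.   -1.84  1.28]
(0.4, -0.142, 0.145) 1 -0.02 [ 0.14 -0.45 -0.49  0.   -1.53 -1.73]
(0.4, -0.142, 0.145) 1 -0.137 [ 0.14 -0.45 -0.49  0.   -1.53 -1.85]
(0.4, -0.142, 0.145) -1 -0.02 [ 0.14 -0.45 -0.49  0.   -1.53  1.41]
(0.4, -0.142, 0.145) -1 -0.137 [ 0.14 -0.45 -0.49  0.   -1.53  1.29]
(0.46, -0.142, 0.145) 1 -0.02 [ 0.12 -0.28 -0.36  0.   -1.49 -1.71]
(0.46, -0.142, 0.145) 1 -0.137 [ 0.12 -0.28 -0.36  0.   -1.49 -1.83]
(0.46, -0.142, 0.145) -1 -0.02 [ 0.12 -0.28 -0.36  0.   -1.49  1.43]
(0.46, -0.142, 0.145) -1 -0.137 [ 0.12 -0.28 -0.36  0.   -1.49  1.31]
(0.46, -0.142, 0.012) 1 -0.02 [ 0.12 -0.2  -0.55  0.   -1.22 -1.71]
(0.46, -0.142, 0.012) 1 -0.137 [ 0.12 -0.2  -0.55  0.   -1.22 -1.83]
(0.46, -0.142, 0.012) -1 -0.02 [ 0.12 -0.2  -0.55  0.   -1.22  1.43]
(0.46, -0.142, 0.012) -1 -0.137 [ 0.12 -0.2  -0.55  0.   -1.22  1.31]
(0.53, -0.16, 0.012) 1 -0.02 [ 0.07  0.   -0.36  0.   -1.21 -1.66]
(0.53, -0.16, 0.012) 1 -0.137 [ 0.07  0.   -0.36  0.   -1.21 -1.78]
(0.53, -0.16, 0.012) -1 -0.02 [ 0.07  0.   -0.36  0.   -1.21  1.48]
(0.53, -0.16, 0.012) -1 -0.137 [ 0.07  0.   -0.36  0.   -1.21  1.36]
```

Run:
```python
from h import *
a=-.02; d=np.array([np.cos(a),np.sin(a),0]); c=np.array([.4577,-.1438,0])
at=lambda s,z:c+s*d+[0,0,z]
env.move_straight([.201,-.565,.33],speed=.25)
env.reach(at(-.085,.30),R(a))
env.move_gripper(.05)
env.move_straight(at(-.08,.142),speed=.2)
f0=np.array(env.get_ft_force()); print("f0",f0.round(2),env.get_eef_pos(),env.get_clock())
for s in(-.038,-.02,0,.012,.024):
    env.move_straight(at(s,.142),speed=.08)
    print(s,(np.array(env.get_ft_force())-f0).round(2))
env.pause(.5)
s=env.camera("scene");t=env.camera("top")
cv2.imwrite("pics/both2.png",np.hstack([s["pixels"][100:330,140:440],t["pixels"][100:330,180:480]]))
print(env.get_clock())
```

```text
f0 [-0.03  0.35 -0.  ] [ 0.37831532 -0.14238678  0.14346033] 4.8
-0.038 [-0.3  -0.07  0.45]
-0.02 [-0.26 -0.11 -0.35]
0 [ 0.49 -1.45  0.09]
0.012 [ 0.69 -1.23  0.14]
0.024 [-0.1  -0.85  0.09]
7.45
```

View pics/both2.png

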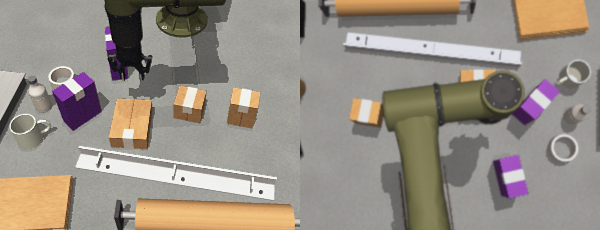

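The carton lies flat at scene (270,222), with its taped end towards the rail and a gap left to it. Next I back off, fit its lying pose and set up the push with two spread fingers.

Run:
```python
from h import *
p=np.array(env.get_eef_pos())
env.move_straight([.40,-.142,.16],speed=.15); env.move_gripper(.085)
s=env.camera("scene")
ms=env.masks_of(s,"tall_carton"); 
print([(round(m["score"],2),np.round(m["extent"],1).tolist()) for m in ms])
m=[m for m in ms if abs(m["extent"][0]-270)<15 and abs(m["extent"][1]-222)<15]
if m:
    q,f=fit([(s,m[0]["region"])],[.57,-.146,-.03],(.16,.12,.06)); print(q.round(4),round(f,3))
    n=np.array([np.cos(-.137),np.sin(-.137)]); top=q[:2]+.08*np.array([np.cos(q[2]),np.sin(q[2])]); print("gap",.7095-n@top)
t=s["pixels"][140:280,180:430]; cv2.imwrite("pics/crop3.png",cv2.resize(t,None,fx=3,fy=3,interpolation=cv2.INTER_CUBIC))
print(env.get_clock())
```

```text
[(0.77, [270.6, 223.6, 39.0, 54.2]), (0.72, [216.1, 201.2, 52.8, 54.7]), (0.66, [258.6, 152.4, 21.9, 54.7])]
[ 0.5737 -0.1461 -0.0008] 0.06
gap 0.04195461100968956
8.7
```

View pics/crop3.png

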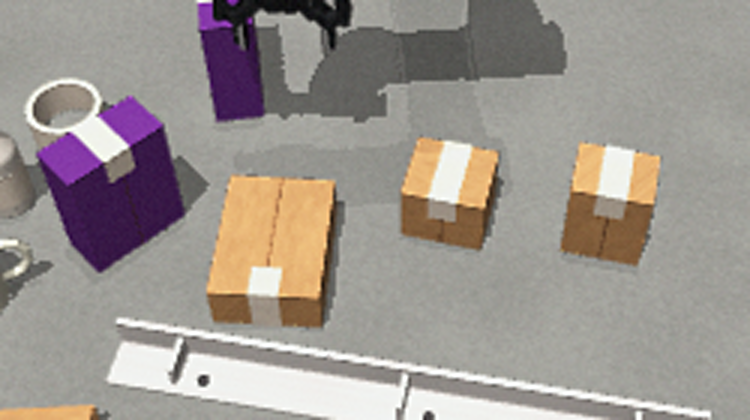

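Run:
```python
from h import *
a=-.137; n=np.array([np.cos(a),np.sin(a),0]); c=np.array([.574,-.146,0])
at=lambda s,z:c+s*n+[0,0,z]
env.move_straight(at(-.125,.16),R(a),speed=.15)
env.move_straight(at(-.121,.012),speed=.15)
env.pause(.3); f0=np.array(env.get_ft_force()); nc=n@c
print("f0",f0.round(2),"w",env.get_width())
s=-.121
tgt=[.48,.495,.505,.515,.525,.530]+list(np.arange(.532,.552,.0015))
for g in tgt:
    env.move_straight(at(g-nc,.012),speed=.04)
    f=-(np.array(env.get_ft_force())-f0)@n; e=np.array(env.get_eef_pos())@n
    print(round(g,4),e.round(4),f.round(2))
    if f>9: break
p=env.camera("scene"); ms=env.masks_of(p,"tall_carton")
m=[m for m in ms if abs(m["extent"][0]-268)<20 and abs(m["extent"][1]-235)<20]
if m: 
    q,fu=fit([(p,m[0]["region"])],[.61,-.15,-.13],(.16,.12,.06)); print(q.round(4),round(fu,3))
t=p["pixels"][140:280,180:430]; cv2.imwrite("pics/crop4.png",cv2.resize(t,None,fx=3,fy=3,interpolation=cv2.INTER_CUBIC))
print(env.get_clock())
```

```text
f0 [0.36 0.58 0.29] w 0.08486985981680348
0.48 0.48 0.28
0.495 0.4951 0.87
0.505 0.5053 -0.02
0.515 0.5153 -0.03
0.525 0.5254 0.14
0.53 0.5303 -0.03
0.532 0.5321 0.67
0.5335 0.5335 1.32
0.535 0.5351 1.31
0.5365 0.5367 0.89
0.538 0.5382 1.79
0.5395 0.5397 0.96
0.541 0.5401 6.85
0.5425 0.54 15.5
[ 0.6025 -0.1603 -0.1257] 0.122
15.1833
```

View pics/crop4.png

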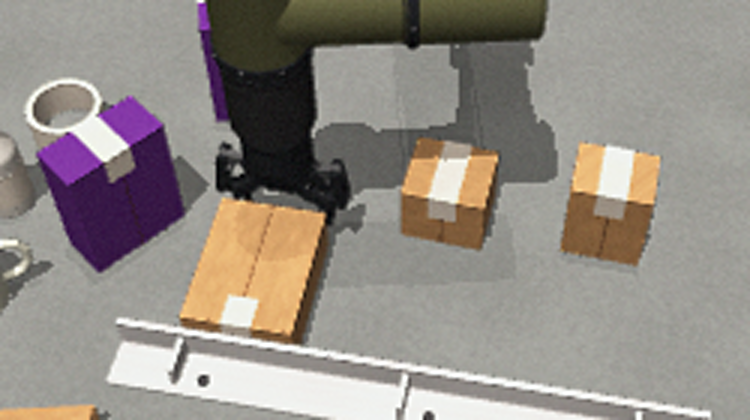

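It stopped firmly at 0.540 (expected about 0.5385), and the picture shows the carton squared against the rail with the taped end behind it. I'll retract straight back and verify.

Run:
```python
from h import *
a=-.137; n=np.array([np.cos(a),np.sin(a),0])
e=np.array(env.get_eef_pos())
env.move_straight(e-.04*n,speed=.1); e=np.array(env.get_eef_pos())
env.move_straight([e[0],e[1],.25],speed=.2)
env.reach([.30,.05,.33],R(a)) if env.ik([.30,.05,.33],R(a)) is not None else env.reach([.36,-.1,.33],R(a))
env.pause(.3)
s=env.camera("scene");t=env.camera("top")
def mk(p,uv): 
    m=[m for m in env.masks_of(p,"tall_carton") if np.hypot(m["extent"][0]-uv[0],m["extent"][1]-uv[1])<15]; return m[0]["region"] if m else None
g=np.array([[.618,-.162,.03]])
S,Tm=mk(s,proj(s,g)[0]),mk(t,proj(t,g)[0])
for nm,v in(("s",[(s,S)]),("t",[(t,Tm)])):
    if v[0][1] is None: print(nm,"miss");continue
    q,f=fit(v,[.62,-.16,-.13],(.16,.12,.06)); top=q[:2]+.08*np.array([np.cos(q[2]),np.sin(q[2])])
    print(nm,q.round(4),round(f,3),"gap",(.7095-n[:2]@top).round(4))
A=cv2.resize(s["pixels"][170:290,190:400],(800,290),interpolation=cv2.INTER_CUBIC)
B=cv2.resize(t["pixels"][130:250,220:430],(800,300),interpolation=cv2.INTER_CUBIC)
cv2.imwrite("pics/chk5.png",np.vstack([A,B])); print(env.get_clock(),env.get_eef_pos())
```

```text
s miss
t [ 0.6123 -0.1607 -0.1372] 0.025 gap 0.001
18.6667 [0.30010681 0.04992453 0.32993174]
```

View pics/chk5.png

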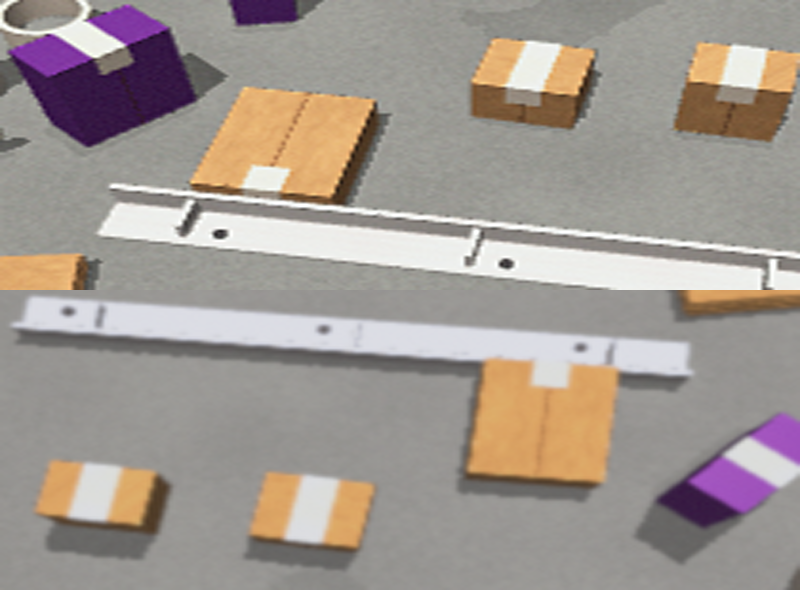

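The top view shows the carton flush and square at crop (545,420). Its fitted yaw is -0.137 against the rail's -0.137, with a gap of about 1 mm, and the other cartons are unmoved. I'm handing in.

```bash
python3 -c "
from rig import env
env.finish_job()"
```

```text
the job is handed in; nothing more can be done
```

I pushed the tall brown carton over with half-open fingers high on its near face, and it fell flat with its taped top end towards the backstop, about 42 mm short. I then pushed its near end with two spread fingers, aligned to the backstop's angle, until it stopped firmly at about 15 N. After that I backed the arm clear and handed the job in at about 19 s of robot time.

**Last checks:**
- **Carton against the backstop:** the top-camera fit gave a carton yaw of -0.137 rad against -0.137 rad for the backstop, with a gap of about 1 mm. The stop was within 2 mm of where I expected it.
- **Other cartons:** in the pictures the other two cartons and the purple look-alike beside the carton stand where they were. I did not re-measure them or the other bystanders.

**Failed or disagreed:**
- **Scene camera:** after the final retreat it returned no usable detection of the carton, so the final pose is from the top camera alone. During the push, a poorer scene fit with the gripper and backstop hiding part of the carton read -0.126 rad and about 10 mm short. The contact stop and the later top view contradict that.
- **Backstop position:** its edge read 0.7196 m in the top view and 0.7106 m in the scene view. I took 0.7095 m, treating the top-view edge as the upper rim, and the contact stop bore that out.

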